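Load the wood block into the drilling jig past its spring catch

TASK

Without gripping or lifting anything, press the orange spring catch of the drilling jig fully down with your fingertips just behind the wood block and, keeping it down, push the block along the channel over the catch until it is home against the end stop. Then come away so that the catch springs up behind the block, and leave the things round the jig where they are.

Things in the scene. Friction and masses are not known exactly. Their poses are not given: they have to be found in the camera images.
- jig: Drilling jig fixed to the bench, 250x86 mm, aluminium with dark rails. Origin: bench top, channel centre line, level with the near faces of the catch's lugs. +x: along the channel, the push direction, to the end stop; +y: left; z up. Spans x -160 to 90. Block rides on two ledges, tops at z 30; the slot between them (y -22 to 22) holds the catch. Open above and at the near end.
- stop_face (a point): Centre of the near face of the dark end stop, at jig x = 65, z = 30 (ledge height); the block's far face touches this face when home. The stop's top is at jig z 66. The dark side rails that guide the block have inner faces at jig y = +-32 and tops at z 45.
- catch_top (a point): Top of the orange catch's flat press plate, on the centre line at jig x 0; jig z 29 when released (1 below the ledges), moves with the catch. The plate is 42 wide, jig x -155 to 40. It may be pressed anywhere along its length, goes straight down without tilting, and shut fingertips pressing it behind the block can slide along it and push the block's near face.
- lug (a point): Top of the left of the catch's two orange lugs, jig (5, 25), z 35 released; moves with the catch. Lugs: jig x 0 to 10, y 21 to 30 and -30 to -21; released they stand 5 above the ledges and bar the block's way. The 42 mm between them is free, so fingertips on the plate pass through. Let go while the block is over them, they push it up.
- catch (a joint): How far the catch is pressed down (m): 0 released, 0.009 at its bottom stop. The lugs are below the ledges from 0.005 on; 0.006 to 0.009 counts as down, aim at about 0.008. A spring (about 3 N at rest, 6 N at the bottom) returns it. Pressed fingertips reach 48 mm below the block's top: lean the gripper back from the block if it widens above the fingers.
- block: Loose light wood block, 50 long (x, along the channel), 60 wide, 40 high, about 0.15 kg, lying on the ledges in the near part of the channel, short of the lugs, in line with the jig. Origin: centre of its underside. Home: its far face on the end stop (centre at jig x 40); its near face (jig x 15) has then cleared the lugs, which stand up behind it.
- wax_tin: Bystander: low round tin with a green and white label, diameter 73, 28 high, loose on the bench beyond the end stop. Origin: centre of its underside.
- screw_jar: Bystander: jar of screws with a grey lid, diameter 58, 75 high, loose on the bench beyond the end stop. Origin: centre of its underside.
- tape_measure: Bystander: yellow and black tape measure, 34x70x62 high, loose on the bench left of the jig. Origin: centre of its underside.
- wrench: Bystander: flat steel wrench, 36x143x8 high, loose on the bench right of the jig. Origin: centre of its underside.
There are look-alikes about, which are no part of the job. Leave any blue or purple look-alike of the block alone.

How it is judged (in metres and radians):
On the way, in this order (a step that is already met when the one before it is completed fails the run):
1. the catch is pressed down while the block is still short of its lugs (value of joint catch above 0.0055 m and x of block in the frame of jig below -0.02 m), for 0.1 s.
2. the block slides over the catch while the catch is held down (value of joint catch above 0.0055 m and x of block in the frame of jig between 0 and 0.036 m), for 0.1 s.
At the end, for the whole second after the job is handed in: The wood block lies flat on the ledges at the end stop (gap to the stop at most 3.5 mm), at rest, and the spring catch has come fully up behind it (within 1.5 mm) (x of block in the frame of jig between 0.0365 and 0.042 m and y of block in the frame of jig between -0.005 and 0.005 m and z of block in the frame of jig between 0.027 and 0.033 m and angle between block's own z axis and vertical below 0.06 rad and value of joint catch below 0.0015 m and linear speed of block below 0.01 m/s); the robot touches nothing.
It fails at once if the block is lifted more than 10 mm off the ledges or tipped (z of block in the frame of jig above 0.04 m or angle between block's own z axis and vertical above 0.3 rad).
It fails at once if the low round tin is moved by more than 20 mm or lifted (distance of wax_tin from where it was at the start of the episode above 0.02 m).
It fails at once if the jar of screws is moved by more than 20 mm or lifted (distance of screw_jar from where it was at the start of the episode above 0.02 m).
It fails at once if the tape measure is moved by more than 20 mm or lifted (distance of tape_measure from where it was at the start of the episode above 0.02 m).
It fails at once if the wrench is moved by more than 20 mm or lifted (distance of wrench from where it was at the start of the episode above 0.02 m).
It also fails if it takes over 40 s, if anything falls off the work surface, if the arm or the gripper's body presses on something with over 40 N, if the wrist force passes 120 N, or if a joint passes its speed limit or range.

ROBOT

A 6-joint arm with a two-finger parallel gripper is mounted at the origin on a cart in front of the work surface, level with it; the furniture and walls round the work are solid. World frame = base frame: x ahead of the robot, y to its left, z up, the work surface at z = 0. Lengths are in m, angles in degrees, forces in N, time in s.
With the tool pointing down it reaches from about 0.35 to 0.875 m from the base axis. Payload 4.2 kg.
Tool frame: the origin (TCP) lies between the finger pads; the fingertips stand 14 mm ahead of it and the grasp point (between the pads) lies 5 mm behind it; z points along the fingers, y is the line along which they close (so a half turn about z gives the same grasp; the last joint's range is limited). The gripper opens to 87 mm and grips with 3 to 60 N. Pads are 19 mm wide; open, the fingers measure 117 mm over their backs; the gripper's body (75 mm by 190 mm) begins 51 mm behind the grasp point.
Start: joints at [81.051, 22.042, 0.453, 0, -68.411, -14.817], TCP at [0.252, 0.572, 0.237] pointing down, gripper open.
Joint ranges: [-179.83, 179.83], [-69.29, 118.12], [-61.27, 80.66], [-181.25, 117.63], [-171.15, -9.14], [-177.46, 177.46]. Speed limits (degrees/s): [159.86, 159.86, 180, 180, 180, 180].

INTERFACE

Orientations are given as a 3x3 rotation matrix whose columns are the frame's x, y, z axes.
In Python, from station import * gives the robot as it stands. The module is installed in compiled form; this text tells all that it offers.
- The arm moves only by the tool play_rows, never from a script. Its argument "steps" is a list of rows, each an object of numbers: "ax", "ay", "az": the turn, a rotation vector about the tool's x, y, z in degrees; "dx", "dy", "dz": the shift along the tool's x, y, z in mm; "claw": the finger opening in mm, from 0 to 87. A call has 1 to 20 rows; each row shifts and turns the commanded pose from where the row before left it, along the tool's axes as they then stand; what a row does not reach is not made up. A row lasts 1/10 s, in which the tool goes at most 50 mm and 8.59 degrees, less where a joint would pass 70% of its speed; a pose out of reach is approached as far as the arm can. A call with a gripper value outside its range is refused whole. The fingers move at their own pace and stop on an object; the grip force is fixed at half the most. Time passes only in rows, so rows that do not move let the fingers close. It gives the time, the measured TCP pose, the force, the opening and the grip force at its end, in the units of the state.
- sense(): the state, without advancing time (a new reading comes with each control period).
- capture(name): name is "side" or "top"; returns a dict with "frame" (384x512x3 uint8, blue, green, red), "range_z" (384x512 float32, m along the optical axis (not along the pixel's ray), 0 where there is no reading), "fx", "fy", "cx", "cy" (pixels), "xyz" and "rotation" of the camera in the world. Camera axes: x right, y down, z forward; pixel columns grow to the right and rows downward; lengths in m; the calibration is good to about 2 mm. A picture is of the moment at which its call begins.
- finish_job(): hands the job in; it is judged then, once.
The state is a dict: "time_s": time; "joints": joint angles; "joint_velocities": joint speeds; "effort": joint torques, N m; "tcp_pos": TCP position; "ee_rot": TCP orientation; "wrist_force": force on the tool from outside, world axes, zero at the start; "moment": the same for the moment, N m; "gripper_width": opening from 0.0 (shut) to 1.0 (fully open); "gripper_force": force on a finger pad.
Only numpy, scipy, OpenCV 4.12 (cv2) and the standard library are available. Lean on these libraries where they do the work, as an engineer would, in place of code of your own. Each camera call takes 0.05 s, during which the arm holds its last target. There are 200 camera calls.

## Working session

There is one attempt and no reset: what is moved stays moved. The work goes in short steps, Python scripts to look and compute and a tool call to move; the robot and the scene stay as the last step left them, time stands still between calls to the robot, and variables do not carry over. Pictures are saved under pics/ and viewed, at most 10 in all, crops included, and the job is handed in when it is done.

Besides the shell and the picture viewer there is one more tool, called as name([rows], argument=value, ...), one row to a line, values as JSON. play_rows: Moves the arm, as the interface text tells. Its arguments: {"type":"object","properties":{"steps":{"type":"array"}},"required":["steps"]}

```bash
mkdir -p pics; python3 - <<'E'
from station import *
import cv2,numpy as np
for n in("side","top"):
    c=capture(n);cv2.imwrite(f"pics/{n}0.png",c["frame"]);np.savez(f"{n}0.npz",**c)
    print(n,c["fx"],c["fy"],c["cx"],c["cy"],c["xyz"],np.round(c["rotation"],3).tolist())
s=sense();print(s["time_s"],s["tcp_pos"],np.round(s["ee_rot"],3),s["gripper_width"])
E
```

```text
side 475.1345281500683 475.1345281500683 252.64347449245415 192.87087089725495 [0.14007937 0.56091207 0.61638708] [[-0.901, -0.218, 0.374], [-0.433, 0.486, -0.759], [-0.017, -0.846, -0.533]]
top 461.7482273808932 461.7482273808932 252.99778981345506 197.30519350872765 [ 0.38496822 -0.23896011  1.07724427] [[-0.015, -0.991, 0.133], [-0.999, 0.019, 0.03], [-0.033, -0.132, -0.991]]
0.1 [0.25163624 0.57154136 0.2355703 ] [[ 0.915 -0.403 -0.001]
 [-0.403 -0.915 -0.002]
 [ 0.     0.002 -1.   ]] 1.0010473253043635
```

View pics/side0.png

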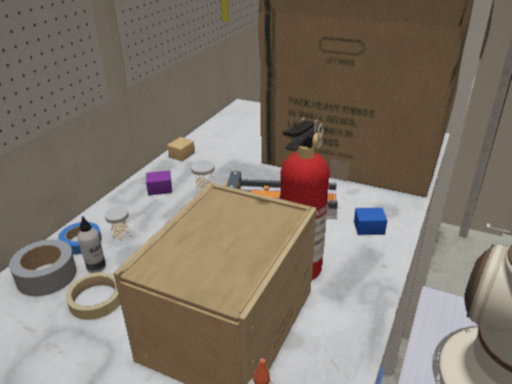

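View pics/top0.png

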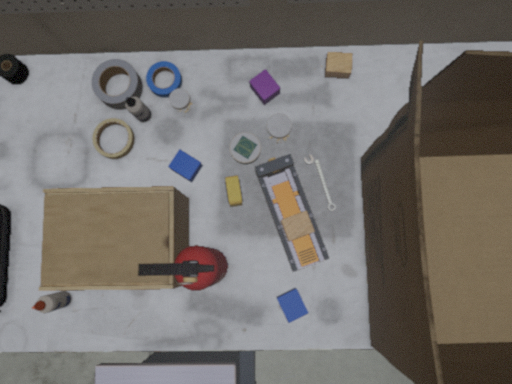

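The top view shows the jig running from (310,270) at the near end to the dark stop at (272,163). A wood-coloured block sits in the channel at (298,225).
Candidates for the block:
- Wood blocks at (298,225) and (338,65).
- Blue blocks at (185,165) and (292,305).
- A purple block at (265,86).

Only (298,225) lies in the channel, so that one fits. In the side view the jig is partly hidden behind the box and extinguisher, around (265,195). I'll confirm with an enlarged crop.

```bash
cat > h.py <<'E'
import numpy as np,cv2
def load(n): return dict(np.load(n))
def ray(c,u,v,z):
    d=c["rotation"]@np.array([(u-c["cx"])/c["fx"],(v-c["cy"])/c["fy"],1.]);o=c["xyz"]
    return o+d*(z-o[2])/d[2]
def cloud(c):
    v,u=np.mgrid[:384,:512];r=c["range_z"]
    p=np.stack([(u-c["cx"])/c["fx"]*r,(v-c["cy"])/c["fy"]*r,r],-1)@c["rotation"].T+c["xyz"]
    p[r==0]=np.nan; return p
def proj(c,p):
    q=(np.asarray(p)-c["xyz"])@c["rotation"];return np.array([q[0]/q[2]*c["fx"]+c["cx"],q[1]/q[2]*c["fy"]+c["cy"]])
def orange(c):
    h=cv2.cvtColor(c["frame"],cv2.COLOR_BGR2HSV);return cv2.inRange(h,(8,170,140),(20,255,255))
E
python3 - <<'E'
from h import *
t=load("top0.npz");s=load("side0.npz")
a=cv2.resize(t["frame"][145:280,240:345],None,fx=4,fy=4,interpolation=cv2.INTER_CUBIC)
b=cv2.resize(s["frame"][160:225,215:350],None,fx=2.7,fy=2.7,interpolation=cv2.INTER_CUBIC)
o=np.zeros((600,790,3),np.uint8);o[:a.shape[0],:a.shape[1]]=a;o[:b.shape[0],422:422+b.shape[1]]=b
cv2.imwrite("pics/crop.png",o)
P=cloud(t)
n,l,st,ce=cv2.connectedComponentsWithStats(orange(t))
for i in range(1,n):
    if st[i,4]>30:
        q=P[l==i];print(ce[i],st[i],np.round(np.nanmedian(q,0),4))
for u,v in[(298,225),(272,163),(286,200),(308,250),(295,212),(301,238),(234,190),(278,125),(245,148)]: print(u,v,np.round(P[v,u],4))
E
```

```text
298 225 [ 0.4573 -0.3055  0.0664]
272 163 [ 0.597  -0.2515  0.0643]
286 200 [ 0.5179 -0.2822  0.0268]
308 250 [ 0.4034 -0.3288  0.0291]
295 212 [ 0.4899 -0.302   0.0273]
301 238 [ 0.4305 -0.3138  0.0298]
234 190 [ 0.5382 -0.1657  0.061 ]
278 125 [ 0.6799 -0.2664  0.0783]
245 148 [ 0.6418 -0.1898  0.0267]
```

View pics/crop.png

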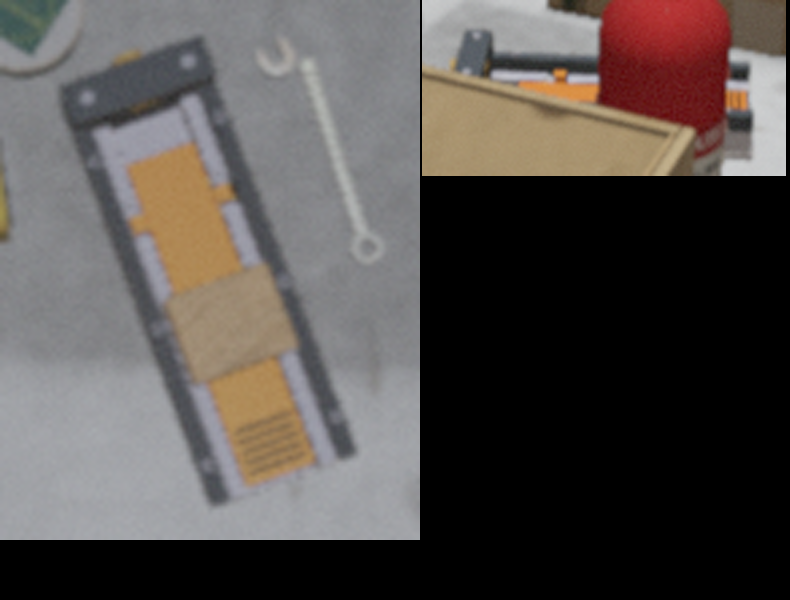

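The crop confirms it: the block is in the channel with the orange plate showing on both sides of it. The lugs are ahead at crop (140,225) and (225,190), and the pale stop pocket is beyond them. Next I fit the jig frame.

```bash
cat >> h.py <<'E'
def orange(c):
    h=cv2.cvtColor(c["frame"],cv2.COLOR_BGR2HSV);return cv2.inRange(h,(9,140,120),(22,255,255))
E
python3 - <<'E'
from h import *
t=load("top0.npz");s=load("side0.npz");P=cloud(t)
h=cv2.cvtColor(t["frame"],cv2.COLOR_BGR2HSV);print(h[185,285],h[225,298],h[180,290])
m=orange(t);m[:,:240]=0;m[:,345:]=0;m[:165]=0;m[280:]=0
n,l,st,ce=cv2.connectedComponentsWithStats(m)
for i in range(1,n):
    if st[i,4]>20:
        v,u=np.nonzero(l==i);w=np.array([ray(t,a,b,.029)[:2] for a,b in zip(u,v)]).astype(np.float32)
        print("or",ce[i],st[i],np.nanmedian(P[l==i],0).round(4),cv2.minAreaRect(w))
# all orange together: axis
v,u=np.nonzero(m);w=np.array([ray(t,a,b,.029)[:2] for a,b in zip(u,v)]).astype(np.float32)
print("all",cv2.minAreaRect(w))
# block top
reg=np.zeros_like(m);reg[205:245,275:320]=1
b=(reg>0)&(P[...,2]>.058)&(P[...,2]<.08);v,u=np.nonzero(b)
w=np.array([ray(t,a,c,.070)[:2] for a,c in zip(u,v)]).astype(np.float32);print("blk",P[b].mean(0),len(u),cv2.minAreaRect(w))
# end stop / rails dark
d=((h[...,2]<95)).astype(np.uint8);d[:,:245]=0;d[:,335:]=0;d[:150]=0;d[278:]=0
n,l,st,ce=cv2.connectedComponentsWithStats(d)
for i in range(1,n):
    if st[i,4]>40:
        k=l==i;z=P[k][:,2];print("dark",st[i],np.nanpercentile(z,[10,50,90]).round(4))
# obstacles
for x in np.arange(0,.8,.05):
    print("%.2f"%x,[("%3d"%(1000*np.nanmax(q)) if len(q:=P[(abs(P[...,0]-x)<.025)&(abs(P[...,1]-y)<.025)][:,2]) else " . ") for y in np.arange(.2,-.75,-.05)])
E
```

```text
[ 17 136 174] [ 16  66 159] [125  21 161]
all ((0.5410218238830566, -0.280889630317688), (0.03445058315992355, 0.023312436416745186), 29.265226364135742)
blk [ 0.4559949  -0.302387    0.07001305] 635 ((0.4561057686805725, -0.3022844195365906), (0.04981083795428276, 0.06037184223532677), 19.556228637695312)
dark [255 155  40  30 502] [0.0439 0.0649 0.0678]
dark [293 176  18  38 160] [0.0425 0.0451 0.0476]
dark [262 187  30  73 288] [0.0429 0.045  0.0475]
dark [311 217  13  33 107] [0.0425 0.045  0.0473]
0.00 [' . ', ' . ', ' . ', ' . ', ' . ', ' . ', '-621', '-782', '-794', '-879', '-883', '-882', '-882', '-882', '-886', '-880', '-878', '-883', '-881']
0.05 [' . ', ' . ', ' . ', ' . ', ' . ', ' . ', '-409', '-786', '-803', ' . ', ' . ', ' . ', ' . ', ' . ', ' . ', ' . ', ' . ', ' . ', ' . ']
0.10 [' . ', '  4', '  4', '  5', '  5', '  5', '  7', '  4', ' . ', ' . ', ' . ', ' . ', ' . ', ' . ', ' . ', ' . ', ' . ', ' . ', ' . ']
0.15 [' . ', '  4', '  5', '  5', '  4', '  5', '  5', '  5', ' . ', ' . ', ' . ', ' . ', ' . ', ' . ', ' . ', ' . ', ' . ', ' . ', ' . ']
0.20 ['  5', '  5', 
[... 947 characters left out ...]
 17']
0.55 ['188', '189', '188', '188', '189', '189', '  6', ' 67', ' 69', ' 67', ' 49', '  9', '601', '499', ' . ', ' . ', ' 15', ' 16', ' 15']
0.60 ['  5', '  5', '  6', '  6', ' 44', ' 47', ' 44', ' 32', ' 71', ' 71', ' 71', ' 14', '600', '606', '607', '555', '458', '361', '259']
0.65 ['  5', ' 32', ' 29', '  6', '  8', ' 44', '  7', ' 34', ' 33', ' 82', ' 82', ' 12', '  5', '  5', '  4', ' . ', '221', '237', '248']
0.70 ['  6', ' 29', ' 28', '106', '  7', '  6', '  6', ' 27', ' 31', ' 82', ' 82', '  6', '  6', '  7', '  5', '  6', ' . ', ' . ', ' . ']
0.75 ['  6', ' 53', ' 87', '126', ' 69', ' 70', '  4', '  7', ' 44', ' 45', '  7', '  5', '  7', '  7', '  5', '  6', '  4', ' . ', ' . ']
```

```bash
cat >> h.py <<'E'
def orange(c):
    h=cv2.cvtColor(c["frame"],cv2.COLOR_BGR2HSV);return cv2.inRange(h,(9,105,110),(24,255,255))
E
python3 - <<'E'
from h import *
t=load("top0.npz");s=load("side0.npz");P=cloud(t);h=cv2.cvtColor(t["frame"],cv2.COLOR_BGR2HSV)
m=orange(t);m[:,:255]=0;m[:,335:]=0;m[:168]=0;m[275:]=0
a=np.radians(19.6);R=np.array([[np.cos(a),np.sin(a)],[-np.sin(a),np.cos(a)]])  # world->jig
n,l,st,ce=cv2.connectedComponentsWithStats(m)
for i in range(1,n):
    if st[i,4]>20:
        v,u=np.nonzero(l==i);w=np.array([ray(t,x,y,.029)[:2] for x,y in zip(u,v)]).astype(np.float32);q=(w-[.4561,-.3023])@R.T*1000
        print("or",st[i],np.nanmedian(P[l==i],0).round(4),cv2.minAreaRect(w),"\n rel block x",np.percentile(q[:,0],[0,1,99,100]).round(1))
        for x in range(-90,110,4):
            k=abs(q[:,0]-x)<2
            if k.any(): print((x,*q[k,1][[0]].round(0)) if 0 else (x,q[k,1].min().round(1),q[k,1].max().round(1)),end=" ")
        print()
# stop near top edge: dark & z>.058 at plane .066
k=(P[...,2]>.056);k[:150]=0;k[195:]=0;k[:,:250]=0;k[:,300:]=0
v,u=np.nonzero(k);w=np.array([ray(t,x,y,.066)[:2] for x,y in zip(u,v)]).astype(np.float32);print("stop",cv2.minAreaRect(w),((w-[.4561,-.3023])@R.T*1000).min(0),((w-[.4561,-.3023])@R.T*1000).max(0))
# rails
k=(P[...,2]>.039)&(P[...,2]<.051)&(h[...,2]<110);k[:175]=0;k[275:]=0;k[:,:255]=0;k[:,335:]=0
v,u=np.nonzero(k);w=np.array([ray(t,x,y,.045)[:2] for x,y in zip(u,v)]).astype(np.float32);q=(w-[.4561,-.3023])@R.T*1000
print("rails",cv2.minAreaRect(w));[print(np.polyfit(q[g][:,0],q[g][:,1],1),q[g].min(0),q[g].max(0)) for g in(q[:,1]>0,q[:,1]<0)]
# box
for z0,z1 in((.02,.1),(.1,.2),(.2,.3),(.3,.4),(.4,.5),(.5,.62)):
    k=(P[...,2]>z0)&(P[...,2]<z1)&(P[...,1]<-.36)&(P[...,0]<.7)
    if k.any(): print("box",z0,P[k][:,1].max().round(3),P[k][:,0].min().round(3),P[k][:,0].max().round(3))
k=(P[...,2]>.22)&(P[...,1]>-.3);print("ext",P[k].min(0).round(3),P[k].max(0).round(3))
# side view check: orange pixels vs predictions
ms=orange(s);n,l,st,ce=cv2.connectedComponentsWithStats(ms)
for i in range(1,n):
    if st[i,4]>15:
        v,u=np.nonzero(l==i);Q=cloud(s)[l==i];print("side",st[i],np.nanmedian(Q,0).round(4))
E
```

```text
or [273 181  27  37 616] [ 0.5197 -0.282   0.0292] ((0.519881010055542, -0.282776802778244), (0.07732082158327103, 0.06000671163201332), 19.089981079101562) 
 rel block x [ 28.   28.8 104.6 105.5]
(30, np.float64(-20.2), np.float64(16.6)) (34, np.float64(-21.1), np.float64(17.9)) (38, np.float64(-20.6), np.float64(16.2)) (42, np.float64(-21.4), np.float64(17.5)) (46, np.float64(-20.9), np.float64(17.2)) (50, np.float64(-20.5), np.float64(16.4)) (54, np.float64(-21.3), np.float64(16.9)) (58, np.float64(-20.8), np.float64(17.4)) (62, np.float64(-20.3), np.float64(16.6)) (66, np.float64(-21.2), np.float64(19.2)) (70, np.float64(-33.0), np.float64(25.6)) (74, np.float64(-32.6), np.float64(26.9)) (78, np.float64(-23.2), np.float64(23.2)) (82, np.float64(-20.6), np.float64(16.4)) (86, np.float64(-21.4), np.float64(16.9)) (90, np.float64(-21.8), np.float64(17.4)) (94, np.float64(-20.5), np.float64(16.6)) (98, np.float64(-21.3), np.float64(17.1)) (102, np.float64(-20.8), np.float64(16.3)) (106, np.float64(-19.5), np.float64(14.6)) 
or [293 234  25  31 463] [ 0.4055 -0.3219  0.0293] ((0.40484
[... 1061 characters left out ...]
4792842865, 0.08603402972221375), 19.28152847290039)
[-7.24692451e-03  3.74839353e+01] [-89.18541808  19.46175893] [135.31204131  43.0828927 ]
[-5.00253866e-03 -3.78816166e+01] [-89.31808724 -43.33483567] [111.50585182 -32.08118922]
box 0.02 -0.36 0.19 0.622
box 0.1 -0.45 0.188 0.627
box 0.2 -0.449 0.19 0.628
box 0.3 -0.448 0.191 0.621
box 0.4 -0.424 0.213 0.618
box 0.5 -0.393 0.238 0.617
ext [ 0.33 -0.3   0.22] [0.879 0.286 0.326]
side [313 140   5   6  17] [ 0.3507 -0.0923  0.281 ]
side [168 142  26  18 162] [ 0.8213 -0.3859  0.0246]
side [297 148  18  11 110] [ 0.3643 -0.0929  0.2579]
side [251 185  30  13 187] [ 0.5173 -0.2858  0.031 ]
side [327 193   8   8  51] [ 0.3817 -0.3304  0.031 ]
```

Measured:
- **Yaw:** about 19.25°.
- **Block:** centre (0.456,-0.302), top z 0.070, size 50×60, at jig x ≈ -68.
- **Checks:** the rail, plate and stop lengths all agree with the text.
- **Obstacles:** extinguisher 0.325 m high near (0.37,-0.1); cardboard box wall at y ≈ -0.45, with a flap at y -0.39 above z 0.5.

I'll swing round in an arc with the gripper shut.

play_rows([
  {"dx": 47, "az": 4.3, "dz": -20, "claw": 0},
  {"dx": 47, "az": 4.3, "dz": -20, "claw": 0},
  {"dx": 47, "az": 4.3, "dz": -20, "claw": 0},
  {"dx": 47, "az": 4.3, "dz": -20, "claw": 0},
  {"dx": 47, "az": 4.3, "dz": -20, "claw": 0},
  {"dx": 47, "az": 4.3, "dz": -20, "claw": 0},
  {"dx": 47, "az": 4.3, "dz": -20, "claw": 0},
  {"dx": 47, "az": 4.3, "dz": -20, "claw": 0},
  {"dx": 47, "az": 4.3, "dz": -20, "claw": 0},
  {"dx": 47, "az": 4.3, "claw": 0},
  {"dx": 47, "az": 4.3, "claw": 0},
  {"dx": 47, "az": 4.3, "claw": 0},
  {"dx": 47, "az": 4.3, "claw": 0},
  {"dx": 47, "az": 4.3, "claw": 0},
  {"dx": 47, "az": 4.3, "claw": 0},
  {"dx": 47, "az": 4.3, "claw": 0},
  {"dx": 47, "az": 4.3, "claw": 0},
  {"dx": 47, "az": 4.3, "claw": 0},
])

```text
invalid input at $.steps[0]: expected keys ax, ay, az, dx, dy, dz, claw
```

play_rows([
  {"ax": 0, "ay": 0, "az": 4.3, "dx": 47, "dy": 0, "dz": -20, "claw": 0},
  {"ax": 0, "ay": 0, "az": 4.3, "dx": 47, "dy": 0, "dz": -20, "claw": 0},
  {"ax": 0, "ay": 0, "az": 4.3, "dx": 47, "dy": 0, "dz": -20, "claw": 0},
  {"ax": 0, "ay": 0, "az": 4.3, "dx": 47, "dy": 0, "dz": -20, "claw": 0},
  {"ax": 0, "ay": 0, "az": 4.3, "dx": 47, "dy": 0, "dz": -20, "claw": 0},
  {"ax": 0, "ay": 0, "az": 4.3, "dx": 47, "dy": 0, "dz": -20, "claw": 0},
  {"ax": 0, "ay": 0, "az": 4.3, "dx": 47, "dy": 0, "dz": -20, "claw": 0},
  {"ax": 0, "ay": 0, "az": 4.3, "dx": 47, "dy": 0, "dz": -20, "claw": 0},
  {"ax": 0, "ay": 0, "az": 4.3, "dx": 47, "dy": 0, "dz": -20, "claw": 0},
  {"ax": 0, "ay": 0, "az": 4.3, "dx": 47, "dy": 0, "dz": 0, "claw": 0},
  {"ax": 0, "ay": 0, "az": 4.3, "dx": 47, "dy": 0, "dz": 0, "claw": 0},
  {"ax": 0, "ay": 0, "az": 4.3, "dx": 47, "dy": 0, "dz": 0, "claw": 0},
  {"ax": 0, "ay": 0, "az": 4.3, "dx": 47, "dy": 0, "dz": 0, "claw": 0},
  {"ax": 0, "ay": 0, "az": 4.3, "dx": 47, "dy": 0, "dz": 0, "claw": 0},
  {"ax": 0, "ay": 0, "az": 4.3, "dx": 47, "dy": 0, "dz": 0, "claw": 0},
  {"ax": 0, "ay": 0, "az": 4.3, "dx": 47, "dy": 0, "dz": 0, "claw": 0},
  {"ax": 0, "ay": 0, "az": 4.3, "dx": 47, "dy": 0, "dz": 0, "claw": 0},
  {"ax": 0, "ay": 0, "az": 4.3, "dx": 47, "dy": 0, "dz": 0, "claw": 0},
])

```text
time_s: 1.9
tcp_pos: [0.6329, -0.1046, 0.4117]
ee_rot: [[-0.197, -0.98, -0.002], [-0.98, 0.197, 0.0], [0.0, 0.002, -1.0]]
wrist_force: [0.9, -0.2, 0.3]
gripper_width: 0.004
gripper_force: 0.0
```

play_rows([
  {"ax": 0, "ay": 0, "az": 0, "dx": 43, "dy": 20, "dz": 3, "claw": 0},
  {"ax": 0, "ay": 0, "az": 0, "dx": 43, "dy": 20, "dz": 3, "claw": 0},
  {"ax": 0, "ay": 0, "az": 0, "dx": 43, "dy": 20, "dz": 3, "claw": 0},
  {"ax": 0, "ay": 0, "az": 7.4, "dx": 0, "dy": 0, "dz": 0, "claw": 0},
  {"ax": 0, "ay": 0, "az": 7.4, "dx": 0, "dy": 0, "dz": 0, "claw": 0},
  {"ax": 0, "ay": 0, "az": 7.4, "dx": 0, "dy": 0, "dz": 0, "claw": 0},
  {"ax": 0, "ay": 0, "az": 7.4, "dx": 0, "dy": 0, "dz": 0, "claw": 0},
  {"ax": 0, "ay": 0, "az": 7.4, "dx": 0, "dy": 0, "dz": 0, "claw": 0},
  {"ax": 0, "ay": 0, "az": 7.4, "dx": 0, "dy": 0, "dz": 0, "claw": 0},
  {"ax": 0, "ay": 0, "az": 7.4, "dx": 0, "dy": 0, "dz": 0, "claw": 0},
  {"ax": 0, "ay": 0, "az": 7.4, "dx": 0, "dy": 0, "dz": 0, "claw": 0},
  {"ax": 0, "ay": 0, "az": 0, "dx": 0, "dy": 0, "dz": 0, "claw": 0},
])

```text
time_s: 3.1
tcp_pos: [0.5492, -0.2176, 0.4031]
ee_rot: [[-0.942, -0.336, -0.001], [-0.336, 0.942, 0.0], [0.001, 0.001, -1.0]]
wrist_force: [0.6, -0.4, 0.4]
gripper_width: 0.006
gripper_force: 0.0
```

```bash
cat >> h.py <<'E'
a=np.radians(19.25);jx=np.array([np.cos(a),np.sin(a),0]);jy=np.array([-np.sin(a),np.cos(a),0]);JO=np.array([.5200,-.2800,0])
def report():
    from station import sense
    s=sense();p=np.array(s["tcp_pos"]);R=np.array(s["ee_rot"]);tip=p+.014*R[:,2]
    J=np.array([jx,jy,[0,0,1]])
    rc=tip+.0095*R[:,0];fc=tip-.0095*R[:,0]
    f=lambda q:(1000*J@(q-JO)).round(1)
    print("t",round(s["time_s"],2),"tip jig",f(tip),"rear corner",f(rc),"front corner",f(fc),"F jig",(J@s["wrist_force"]).round(1),"joints",np.round(s["joints"],1))
    Rt=J@R;print("tool axes in jig\n",Rt.round(4));return s,R,tip
def to(tip,x,y,z,R): # tool-frame shift in mm to bring tip to jig x,y,z (mm)
    d=JO+(jx*x+jy*y+np.array([0,0,z]))/1000-tip;print("shift",(x,y,z),(1000*R.T@d).round(1))
E
python3 - <<'E'
from h import *
s,R,t=report();to(t,-115,0,200,R);to(t,-115,0,90,R)
E
```

```text
t 3.1 tip jig [ 48.1  49.3 389.1] rear corner [ 38.6  49.2 389.2] front corner [ 57.6  49.4 389.1] F jig [ 0.4 -0.6  0.4] joints [ -5.9  15.1  13.7  -0.  -88.7 -64.4]
tool axes in jig
 [[-1.0e+00 -6.9e-03 -9.0e-04]
 [-6.9e-03  1.0e+00  8.0e-04]
 [ 9.0e-04  8.0e-04 -1.0e+00]]
shift (-115, 0, 200) [163.2 -48.3 189.3]
shift (-115, 0, 90) [163.1 -48.4 299.3]
```

play_rows([
  {"ax": 0, "ay": 0, "az": 0.4, "dx": 27, "dy": -8, "dz": 31, "claw": 0},
  {"ax": 0, "ay": 0, "az": 0, "dx": 27, "dy": -8, "dz": 31, "claw": 0},
  {"ax": 0, "ay": 0, "az": 0, "dx": 27, "dy": -8, "dz": 31, "claw": 0},
  {"ax": 0, "ay": 0, "az": 0, "dx": 27, "dy": -8, "dz": 31, "claw": 0},
  {"ax": 0, "ay": 0, "az": 0, "dx": 27, "dy": -8, "dz": 31, "claw": 0},
  {"ax": 0, "ay": 0, "az": 0, "dx": 27, "dy": -8, "dz": 31, "claw": 0},
  {"ax": 0, "ay": -6, "az": 0, "dx": 0, "dy": 0, "dz": 0, "claw": 0},
  {"ax": 0, "ay": -6, "az": 0, "dx": 0, "dy": 0, "dz": 0, "claw": 0},
  {"ax": 0, "ay": 0, "az": 0, "dx": 0, "dy": 0, "dz": 0, "claw": 0},
])

```text
time_s: 4.0
tcp_pos: [0.4106, -0.3171, 0.2178]
ee_rot: [[-0.924, -0.329, 0.197], [-0.321, 0.944, 0.069], [-0.209, 0.0, -0.978]]
wrist_force: [-0.6, 0.7, 0.2]
gripper_width: 0.009
gripper_force: 0.0
```

```bash
python3 - <<'E'
from h import *
s,R,t=report();to(t,-118,0,75,R);to(t,-118,0,42,R)
E
```

```text
t 4.0 tip jig [-112.6    1.   204.1] rear corner [-121.9    1.   202.1] front corner [-103.3    1.   206.1] F jig [-0.3  0.9  0.2] joints [-24.9   9.9 -16.6 -10.2 -55.2 -40.7]
tool axes in jig
 [[-9.779e-01  1.200e-03  2.091e-01]
 [ 1.200e-03  1.000e+00 -1.000e-04]
 [-2.091e-01  2.000e-04 -9.779e-01]]
shift (-118, 0, 75) [ 32.3  -1.  125.1]
shift (-118, 0, 42) [ 39.2  -1.1 157.4]
```

play_rows([
  {"ax": 0, "ay": 0, "az": 0, "dx": 8, "dy": -0.2, "dz": 31, "claw": 0},
  {"ax": 0, "ay": 0, "az": 0, "dx": 8, "dy": -0.2, "dz": 31, "claw": 0},
  {"ax": 0, "ay": 0, "az": 0, "dx": 8, "dy": -0.2, "dz": 31, "claw": 0},
  {"ax": 0, "ay": 0, "az": 0, "dx": 8, "dy": -0.2, "dz": 31, "claw": 0},
  {"ax": 0, "ay": 0, "az": 0, "dx": 7, "dy": -0.2, "dz": 31, "claw": 0},
  {"ax": 0, "ay": 0, "az": 0, "dx": 0, "dy": 0, "dz": 0, "claw": 0},
])

```text
time_s: 4.6
tcp_pos: [0.4048, -0.3177, 0.054]
ee_rot: [[-0.925, -0.331, 0.187], [-0.323, 0.944, 0.073], [-0.201, 0.007, -0.98]]
wrist_force: [0.1, 0.1, -0.0]
gripper_width: 0.001
gripper_force: 0.0
```

```bash
python3 - <<'E'
from h import *
from station import *
s,R,t=report();c=capture("top");d=capture("side")
o=np.zeros((560,790,3),np.uint8);o[:,:400]=cv2.resize(c["frame"][145:285,240:340],None,fx=4,fy=4);o[:260,400:790]=cv2.resize(d["frame"][120:250,215:410],None,fx=2,fy=2)
cv2.imwrite("pics/hover.png",o);to(t,-118,0,26,R)
E
```

```text
t 4.6 tip jig [-118.4    2.5   40.3] rear corner [-127.7    2.5   38.4] front corner [-109.1    2.5   42.2] F jig [ 0.1  0.1 -0. ] joints [-25.6  22.2 -26.2 -15.  -34.5 -33.2]
tool axes in jig
 [[-9.796e-01 -1.400e-03  2.008e-01]
 [ 1.000e-04  1.000e+00  7.400e-03]
 [-2.008e-01  7.300e-03 -9.796e-01]]
shift (-118, 0, 26) [ 2.4 -2.6 14. ]
```

View pics/hover.png

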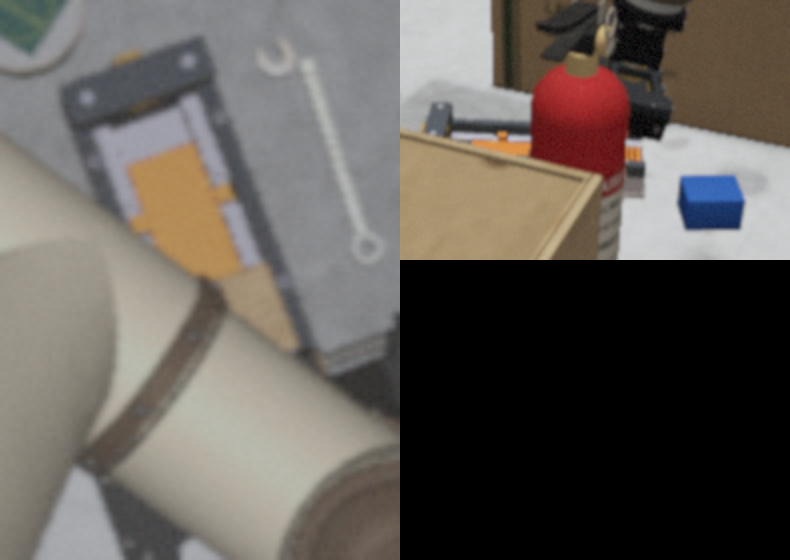

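The arm hides the channel in both views, and nothing is touching, so I go by force and pose. I'll centre the tip, then press down in steps.

play_rows([
  {"ax": 0, "ay": 0, "az": 0, "dx": 0.4, "dy": -3, "dz": 1.5, "claw": 0},
  {"ax": 0, "ay": 0, "az": 0, "dx": 0.8, "dy": 0, "dz": 4, "claw": 0},
  {"ax": 0, "ay": 0, "az": 0, "dx": 0.4, "dy": 0, "dz": 2, "claw": 0},
  {"ax": 0, "ay": 0, "az": 0, "dx": 0, "dy": 0, "dz": 0, "claw": 0},
  {"ax": 0, "ay": 0, "az": 0, "dx": 0, "dy": 0, "dz": 0, "claw": 0},
])

```text
time_s: 5.2
tcp_pos: [0.408, -0.3224, 0.0507]
ee_rot: [[-0.923, -0.329, 0.197], [-0.322, 0.944, 0.068], [-0.208, -0.0, -0.978]]
wrist_force: [-0.0, 0.4, -0.0]
gripper_width: 0.002
gripper_force: 0.0
```

```bash
python3 -c "
from h import *
report()"
```

```text
t 5.2 tip jig [-116.8   -3.1   37. ] rear corner [-126.1   -3.1   35. ] front corner [-107.5   -3.1   39. ] F jig [ 0.1  0.4 -0. ] joints [-26.   22.8 -25.9 -15.4 -33.7 -32.5]
tool axes in jig
 [[-9.781e-01  2.000e-04  2.082e-01]
 [ 2.000e-04  1.000e+00 -4.000e-04]
 [-2.082e-01 -4.000e-04 -9.781e-01]]
```

play_rows([
  {"ax": 0, "ay": 0, "az": 0, "dx": 0.4, "dy": 0, "dz": 2, "claw": 0},
  {"ax": 0, "ay": 0, "az": 0, "dx": 0.4, "dy": 0, "dz": 2, "claw": 0},
  {"ax": 0, "ay": 0, "az": 0, "dx": 0, "dy": 0, "dz": 0, "claw": 0},
  {"ax": 0, "ay": 0, "az": 0, "dx": 0, "dy": 0, "dz": 0, "claw": 0},
])

```text
time_s: 5.6
tcp_pos: [0.408, -0.3223, 0.0461]
ee_rot: [[-0.924, -0.329, 0.196], [-0.322, 0.944, 0.069], [-0.208, 0.0, -0.978]]
wrist_force: [-1.0, 0.2, 0.4]
gripper_width: 0.004
gripper_force: 0.0
```

```bash
python3 -c "
from h import *
report()"
```

```text
t 5.6 tip jig [-116.8   -3.    32.5] rear corner [-126.1   -3.    30.5] front corner [-107.5   -3.    34.4] F jig [-0.9  0.6  0.4] joints [-26.   23.2 -26.1 -15.6 -33.2 -32.2]
tool axes in jig
 [[-9.782e-01  3.000e-04  2.077e-01]
 [ 3.000e-04  1.000e+00  1.000e-04]
 [-2.077e-01  2.000e-04 -9.782e-01]]
```

play_rows([
  {"ax": 0, "ay": 0, "az": 0, "dx": 0, "dy": 2.5, "dz": 0, "claw": 0},
  {"ax": 0, "ay": 0, "az": 0, "dx": 0.5, "dy": 0, "dz": 2.5, "claw": 0},
  {"ax": 0, "ay": 0, "az": 0, "dx": 0.5, "dy": 0, "dz": 2.5, "claw": 0},
  {"ax": 0, "ay": 0, "az": 0, "dx": 0, "dy": 0, "dz": 0, "claw": 0},
  {"ax": 0, "ay": 0, "az": 0, "dx": 0, "dy": 0, "dz": 0, "claw": 0},
])

```text
time_s: 6.1
tcp_pos: [0.4073, -0.3198, 0.0413]
ee_rot: [[-0.924, -0.33, 0.196], [-0.322, 0.944, 0.069], [-0.208, 0.0, -0.978]]
wrist_force: [-0.5, 0.9, 3.3]
gripper_width: 0.006
gripper_force: 1.8
```

```bash
python3 -c "
from h import *
report()"
```

```text
t 6.1 tip jig [-116.7   -0.4   27.6] rear corner [-126.    -0.4   25.6] front corner [-107.4   -0.4   29.6] F jig [-0.2  1.   3.3] joints [-25.8  23.5 -26.5 -15.9 -32.5 -32.1]
tool axes in jig
 [[-9.782e-01  2.000e-04  2.079e-01]
 [ 2.000e-04  1.000e+00  2.000e-04]
 [-2.079e-01  2.000e-04 -9.782e-01]]
```

play_rows([
  {"ax": 0, "ay": 0, "az": 0, "dx": 0.4, "dy": 0, "dz": 2, "claw": 0},
  {"ax": 0, "ay": 0, "az": 0, "dx": 0.4, "dy": 0, "dz": 2, "claw": 0},
  {"ax": 0, "ay": 0, "az": 0, "dx": 0, "dy": 0, "dz": 0, "claw": 0},
  {"ax": 0, "ay": 0, "az": 0, "dx": 0, "dy": 0, "dz": 0, "claw": 0},
])

```text
time_s: 6.5
tcp_pos: [0.4073, -0.3198, 0.0371]
ee_rot: [[-0.924, -0.329, 0.196], [-0.322, 0.944, 0.069], [-0.208, 0.0, -0.978]]
wrist_force: [-1.0, 1.3, 4.7]
gripper_width: 0.001
gripper_force: 2.5
```

```bash
python3 -c "
from h import *
report()"
```

```text
t 6.5 tip jig [-116.6   -0.4   23.4] rear corner [-125.9   -0.4   21.4] front corner [-107.3   -0.4   25.4] F jig [-0.5  1.6  4.7] joints [-25.8  23.9 -26.6 -16.1 -32.  -31.8]
tool axes in jig
 [[-9.782e-01  3.000e-04  2.078e-01]
 [ 3.000e-04  1.000e+00  2.000e-04]
 [-2.078e-01  2.000e-04 -9.782e-01]]
```

play_rows([
  {"ax": 0, "ay": 0, "az": 0, "dx": 0.4, "dy": 0, "dz": 2, "claw": 0},
  {"ax": 0, "ay": 0, "az": 0, "dx": 0, "dy": 0, "dz": 0, "claw": 0},
  {"ax": 0, "ay": 0, "az": 0, "dx": 0, "dy": 0, "dz": 0, "claw": 0},
])

```text
time_s: 6.8
tcp_pos: [0.4073, -0.3199, 0.0355]
ee_rot: [[-0.923, -0.33, 0.196], [-0.322, 0.944, 0.069], [-0.208, 0.0, -0.978]]
wrist_force: [-2.4, 1.6, 8.1]
gripper_width: 0.004
gripper_force: 3.9
```

```bash
python3 -c "
from h import *
report()"
```

```text
t 6.8 tip jig [-116.6   -0.5   21.8] rear corner [-125.9   -0.5   19.8] front corner [-107.3   -0.5   23.8] F jig [-1.8  2.3  8.1] joints [-25.8  24.1 -26.6 -16.2 -31.8 -31.6]
tool axes in jig
 [[-0.9781  0.      0.208 ]
 [ 0.      1.      0.    ]
 [-0.208   0.     -0.9781]]
```

play_rows([
  {"ax": 0, "ay": 0, "az": 0, "dx": 0.2, "dy": 0, "dz": 1, "claw": 0},
  {"ax": 0, "ay": 0, "az": 0, "dx": 0, "dy": 0, "dz": 0, "claw": 0},
  {"ax": 0, "ay": 0, "az": 0, "dx": 0, "dy": 0, "dz": 0, "claw": 0},
])

```text
time_s: 7.1
tcp_pos: [0.4073, -0.3199, 0.0352]
ee_rot: [[-0.923, -0.33, 0.197], [-0.323, 0.944, 0.069], [-0.208, -0.0, -0.978]]
wrist_force: [-3.7, 2.4, 12.1]
gripper_width: 0.007
gripper_force: 6.5
```

```bash
python3 -c "
from h import *
report()"
```

```text
t 7.1 tip jig [-116.6   -0.5   21.5] rear corner [-125.9   -0.5   19.5] front corner [-107.3   -0.5   23.5] F jig [-2.7  3.5 12.1] joints [-25.9  24.1 -26.6 -16.3 -31.7 -31.6]
tool axes in jig
 [[-9.781e-01 -4.000e-04  2.083e-01]
 [-4.000e-04  1.000e+00 -1.000e-04]
 [-2.083e-01 -2.000e-04 -9.781e-01]]
```

The catch bottoms at tip z ≈ 20, which is 9 mm of press as expected. I'll ease up 1.5 mm and start sliding.

play_rows([
  {"ax": 0, "ay": 0, "az": 0, "dx": -0.3, "dy": 0, "dz": -1.5, "claw": 0},
  {"ax": 0, "ay": 0, "az": 0, "dx": -4.9, "dy": 0, "dz": 1.04, "claw": 0},
  {"ax": 0, "ay": 0, "az": 0, "dx": -4.9, "dy": 0, "dz": 1.04, "claw": 0},
  {"ax": 0, "ay": 0, "az": 0, "dx": -4.9, "dy": 0, "dz": 1.04, "claw": 0},
  {"ax": 0, "ay": 0, "az": 0, "dx": -4.9, "dy": 0, "dz": 1.04, "claw": 0},
  {"ax": 0, "ay": 0, "az": 0, "dx": -4.9, "dy": 0, "dz": 1.04, "claw": 0},
  {"ax": 0, "ay": 0, "az": 0, "dx": -4.9, "dy": 0, "dz": 1.04, "claw": 0},
])

```text
time_s: 7.8
tcp_pos: [0.434, -0.3105, 0.0356]
ee_rot: [[-0.924, -0.33, 0.193], [-0.323, 0.944, 0.069], [-0.205, 0.001, -0.979]]
wrist_force: [-7.3, -2.4, 8.3]
gripper_width: 0.006
gripper_force: 4.3
```

```bash
python3 -c "
from h import *
from station import *
report();c=capture('top')
cv2.imwrite('pics/push1.png',cv2.resize(c['frame'][145:285,240:340],None,fx=4,fy=4))"
```

```text
t 7.8 tip jig [-88.3  -0.4  21.9] rear corner [-97.6  -0.4  20. ] front corner [-79.   -0.4  23.9] F jig [-7.7  0.2  8.3] joints [-23.3  25.  -25.1 -15.2 -32.1 -35.1]
tool axes in jig
 [[-9.787e-01 -2.000e-04  2.052e-01]
 [ 0.000e+00  1.000e+00  1.000e-03]
 [-2.052e-01  9.000e-04 -9.787e-01]]
```

View pics/push1.png

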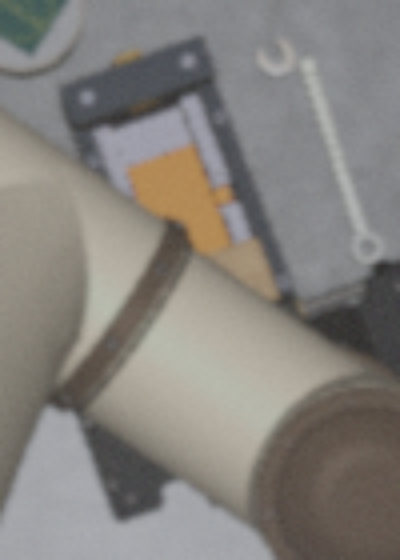

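The block's visible far edge moved forward, from crop (265,265) to (255,240), and it lies flat. I carry on pushing.

play_rows([
  {"ax": 0, "ay": 0, "az": 0, "dx": -4.9, "dy": 0, "dz": 1.02, "claw": 0},
  {"ax": 0, "ay": 0, "az": 0, "dx": -4.9, "dy": 0, "dz": 1.02, "claw": 0},
  {"ax": 0, "ay": 0, "az": 0, "dx": -4.9, "dy": 0, "dz": 1.02, "claw": 0},
  {"ax": 0, "ay": 0, "az": 0, "dx": -4.9, "dy": 0, "dz": 1.02, "claw": 0},
  {"ax": 0, "ay": 0, "az": 0, "dx": -4.9, "dy": 0, "dz": 1.02, "claw": 0},
  {"ax": 0, "ay": 0, "az": 0, "dx": -4.9, "dy": 0, "dz": 1.02, "claw": 0},
  {"ax": 0, "ay": 0, "az": 0, "dx": -4.9, "dy": 0, "dz": 1.02, "claw": 0},
])

```text
time_s: 8.55
tcp_pos: [0.467, -0.2989, 0.0357]
ee_rot: [[-0.924, -0.33, 0.193], [-0.322, 0.944, 0.069], [-0.205, 0.001, -0.979]]
wrist_force: [-5.7, -2.7, 7.4]
gripper_width: 0.005
gripper_force: 4.2
```

```bash
python3 -c "
from h import *
report()"
```

```text
t 8.55 tip jig [-53.4  -0.4  22. ] rear corner [-62.7  -0.4  20. ] front corner [-44.1  -0.4  23.9] F jig [-6.3 -0.6  7.4] joints [-20.5  26.3 -22.9 -14.2 -32.5 -38.8]
tool axes in jig
 [[-9.788e-01 -0.000e+00  2.049e-01]
 [ 2.000e-04  1.000e+00  1.100e-03]
 [-2.049e-01  1.200e-03 -9.788e-01]]
```

play_rows([
  {"ax": 0, "ay": 0, "az": 0, "dx": -4.9, "dy": 0, "dz": 1.02, "claw": 0},
  {"ax": 0, "ay": 0, "az": 0, "dx": -4.9, "dy": 0, "dz": 1.02, "claw": 0},
  {"ax": 0, "ay": 0, "az": 0, "dx": -4.9, "dy": 0, "dz": 1.02, "claw": 0},
  {"ax": 0, "ay": 0, "az": 0, "dx": -4.9, "dy": 0, "dz": 1.02, "claw": 0},
  {"ax": 0, "ay": 0, "az": 0, "dx": -4.9, "dy": 0, "dz": 1.02, "claw": 0},
  {"ax": 0, "ay": 0, "az": 0, "dx": -4.9, "dy": 0, "dz": 1.02, "claw": 0},
  {"ax": 0, "ay": 0, "az": 0, "dx": -4.9, "dy": 0, "dz": 1.02, "claw": 0},
  {"ax": 0, "ay": 0, "az": 0, "dx": -4.9, "dy": 0, "dz": 1.02, "claw": 0},
  {"ax": 0, "ay": 0, "az": 0, "dx": -4.9, "dy": 0, "dz": 1.02, "claw": 0},
  {"ax": 0, "ay": 0, "az": 0, "dx": -2.9, "dy": 0, "dz": 0.62, "claw": 0},
  {"ax": 0, "ay": 0, "az": 0, "dx": 0, "dy": 0, "dz": 0, "claw": 0},
])

```text
time_s: 9.65
tcp_pos: [0.5129, -0.283, 0.0358]
ee_rot: [[-0.924, -0.33, 0.194], [-0.323, 0.944, 0.069], [-0.206, 0.001, -0.979]]
wrist_force: [-3.3, -1.5, 5.7]
gripper_width: 0.007
gripper_force: 3.2
```

```bash
python3 -c "
from h import *
report()"
```

```text
t 9.65 tip jig [-4.8 -0.5 22.1] rear corner [-14.1  -0.5  20.1] front corner [ 4.5 -0.5 24. ] F jig [-3.6 -0.3  5.7] joints [-17.1  28.3 -19.4 -12.9 -33.4 -43.5]
tool axes in jig
 [[-9.786e-01 -1.000e-04  2.056e-01]
 [ 0.000e+00  1.000e+00  8.000e-04]
 [-2.056e-01  8.000e-04 -9.786e-01]]
```

play_rows([
  {"ax": 0, "ay": 0, "az": 0, "dx": -2.9, "dy": 0, "dz": 0.6, "claw": 0},
  {"ax": 0, "ay": 0, "az": 0, "dx": -2.9, "dy": 0, "dz": 0.6, "claw": 0},
  {"ax": 0, "ay": 0, "az": 0, "dx": -2, "dy": 0, "dz": 0.4, "claw": 0},
  {"ax": 0, "ay": 0, "az": 0, "dx": 0, "dy": 0, "dz": 0, "claw": 0},
])

```text
time_s: 10.05
tcp_pos: [0.5203, -0.2804, 0.0358]
ee_rot: [[-0.924, -0.33, 0.194], [-0.322, 0.944, 0.069], [-0.205, 0.001, -0.979]]
wrist_force: [-4.6, -1.5, 5.9]
gripper_width: 0.006
gripper_force: 3.3
```

play_rows([
  {"ax": 0, "ay": 0, "az": 0, "dx": -2, "dy": 0, "dz": 0.4, "claw": 0},
  {"ax": 0, "ay": 0, "az": 0, "dx": 0, "dy": 0, "dz": 0, "claw": 0},
])

```text
time_s: 10.25
tcp_pos: [0.5212, -0.2801, 0.0357]
ee_rot: [[-0.924, -0.33, 0.192], [-0.323, 0.944, 0.069], [-0.204, 0.002, -0.979]]
wrist_force: [-6.4, -3.0, 7.1]
gripper_width: 0.005
gripper_force: 5.3
```

play_rows([
  {"ax": 0, "ay": 0, "az": 0, "dx": -2, "dy": 0, "dz": 0.4, "claw": 0},
  {"ax": 0, "ay": 0, "az": 0, "dx": 0, "dy": 0, "dz": 0, "claw": 0},
])

```text
time_s: 10.45
tcp_pos: [0.5214, -0.2799, 0.0357]
ee_rot: [[-0.925, -0.33, 0.189], [-0.323, 0.944, 0.069], [-0.201, 0.003, -0.98]]
wrist_force: [-10.7, -6.3, 10.3]
gripper_width: 0.003
gripper_force: 7.3
```

```bash
python3 -c "
from h import *
report()"
```

```text
t 10.45 tip jig [ 4.1 -0.4 22. ] rear corner [-5.2 -0.4 20.1] front corner [13.4 -0.4 23.9] F jig [-12.2  -2.4  10.3] joints [-16.4  28.7 -18.7 -12.4 -33.8 -44.6]
tool axes in jig
 [[-9.796e-01 -1.000e-04  2.010e-01]
 [ 5.000e-04  1.000e+00  2.600e-03]
 [-2.010e-01  2.700e-03 -9.796e-01]]
```

Advance stalled at contact x ≈ 13 (expected 15 ± 2) with the force rising, so the block is at the stop. I'll back off and come up.

play_rows([
  {"ax": 0, "ay": 0, "az": 0, "dx": 4, "dy": 0, "dz": -0.8, "claw": 0},
  {"ax": 0, "ay": 0, "az": 0, "dx": 5, "dy": 0, "dz": -1, "claw": 0},
  {"ax": 0, "ay": 0, "az": 0, "dx": 0, "dy": 0, "dz": -4, "claw": 0},
  {"ax": 0, "ay": 0, "az": 0, "dx": 0, "dy": 0, "dz": -8, "claw": 0},
  {"ax": 0, "ay": 0, "az": 0, "dx": 0, "dy": 0, "dz": -25, "claw": 0},
  {"ax": 0, "ay": 0, "az": 0, "dx": 0, "dy": 0, "dz": -40, "claw": 0},
  {"ax": 0, "ay": 0, "az": 0, "dx": 20, "dy": 0, "dz": -40, "claw": 0},
  {"ax": 0, "ay": 0, "az": 0, "dx": 30, "dy": 0, "dz": -35, "claw": 0},
  {"ax": 0, "ay": 0, "az": 0, "dx": 30, "dy": 0, "dz": -30, "claw": 0},
  {"ax": 0, "ay": 0, "az": 0, "dx": 0, "dy": 0, "dz": 0, "claw": 0},
])

```text
time_s: 11.45
tcp_pos: [0.4046, -0.3212, 0.2006]
ee_rot: [[-0.924, -0.327, 0.199], [-0.32, 0.945, 0.066], [-0.21, -0.003, -0.978]]
wrist_force: [1.0, 0.1, -1.4]
gripper_width: 0.007
gripper_force: 0.0
```

```bash
python3 - <<'E'
from h import *
from station import *
report();c=capture("top");d=capture("side")
o=np.zeros((560,790,3),np.uint8);o[:,:400]=cv2.resize(c["frame"][145:285,240:340],None,fx=4,fy=4,interpolation=cv2.INTER_CUBIC);o[:260,400:790]=cv2.resize(d["frame"][160:225,215:313][:,:97],(390,260))
cv2.imwrite("pics/after.png",o)
E
```

```text
t 11.45 tip jig [-119.6   -0.9  186.9] rear corner [-128.9   -0.9  184.9] front corner [-110.3   -0.9  188.9] F jig [ 1.  -0.2 -1.4] joints [-25.6  10.6 -18.2 -10.5 -52.8 -39.5]
tool axes in jig
 [[-0.9777  0.003   0.2098]
 [ 0.0022  1.     -0.0037]
 [-0.2098 -0.0032 -0.9777]]
```

View pics/after.png

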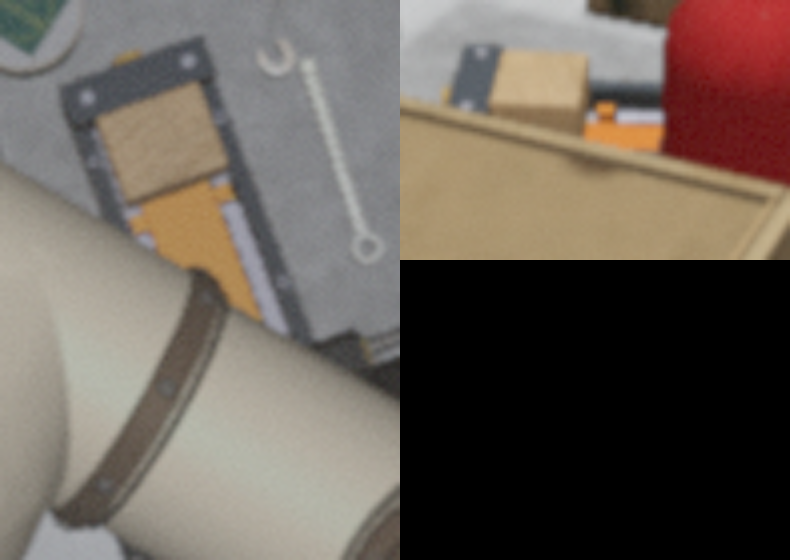

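The block sits against the dark stop at crop (160,140). Both lugs stand behind it at (140,230) and (225,190), and the side view shows the same. One numeric check before handing in.

```bash
python3 - <<'E'
from h import *
from station import *
c=capture("top");P=cloud(c);h=cv2.cvtColor(c["frame"],cv2.COLOR_BGR2HSV)
k=cv2.inRange(h,(8,45,80),(25,104,255))>0;k&=(P[...,2]>.055)&(P[...,2]<.085);k[:160]=0;k[200:]=0;k[:,:258]=0;k[:,:]&=np.arange(512)<302
n,l,st,ce=cv2.connectedComponentsWithStats(k.astype(np.uint8));i=1+st[1:,4].argmax();k=l==i
v,u=np.nonzero(k);w=np.array([ray(c,a,b,.07)[:2] for a,b in zip(u,v)]).astype(np.float32);r=cv2.minAreaRect(w)
q=np.array([*r[0],0])-JO;print(r,"jig",1000*q@jx,1000*q@jy,"z",P[k].mean(0),P[k][:,2].std())
m=orange(c)>0;m[:185]=0;m[215:]=0;m[:,:270]=0;m[:,302:]=0;print("plate z",np.nanmedian(P[m][:,2]),m.sum())
t=load("top0.npz");PT=cloud(t);print("plate before",np.nanmedian(PT[m][:,2]))
print(np.abs(sense()["joint_velocities"]).max())
E
```

```text
((0.5567841529846191, -0.2677822709083557), (0.05208161100745201, 0.059299036860466), 19.117084503173828) jig 38.75558594509752 -0.5927672433892628 z [ 0.55683329 -0.26777959  0.06968223] 0.0023430936726143176
plate z 0.029549126545181492 394
plate before 0.02932466507844589
1.5929158798309522
```

play_rows([
  {"ax": 0, "ay": 0, "az": 0, "dx": 0, "dy": 0, "dz": 0, "claw": 0},
  {"ax": 0, "ay": 0, "az": 0, "dx": 0, "dy": 0, "dz": 0, "claw": 0},
  {"ax": 0, "ay": 0, "az": 0, "dx": 0, "dy": 0, "dz": 0, "claw": 0},
])

```text
time_s: 11.9
tcp_pos: [0.4074, -0.3195, 0.1963]
ee_rot: [[-0.924, -0.33, 0.194], [-0.323, 0.944, 0.07], [-0.206, 0.001, -0.978]]
wrist_force: [-0.9, 0.3, 0.4]
gripper_width: 0.002
gripper_force: 0.0
```

```bash
python3 -c "
from station import *
print(finish_job())"
```

```text
the job is handed in; nothing more can be done
None
```

I pushed the block over the held-down catch to the end stop and handed the job in at about 12 s; it measured at jig x ≈ 38.8 mm with the catch back up behind it, but the hand-in returned no verdict.

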